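Open the hinged block mould and take out the cast block

TASK

Open the hinged block mould: lift its lid by the wire handle and swing it over, past upright, until it leans back against its stops and stays there by itself, without flinging it or letting it fall shut. Then lift the wax block on its cassette out of the lower half and set it down, not drop it, flat and wax side up on the free floor of the steel tray, leaving the two finished blocks in the tray where they are and the mould open.

Things in the scene. Friction and masses are not known exactly. Their poses are not given: they have to be found in the camera images.
- block_mould: Lower half of the hinged aluminium block mould, fixed to the bench: 84 (its x) x 120 (y) x 36 mm high. Origin under its centre on the bench; x points from the handle to the hinge side (roughly away from the robot), z up. Finger reliefs 33 mm wide, centred on the nest, run from both sides of the block out to the mould's sides (+y and -y); their floor is at z = 27 mm, 4 mm below the nest floor.
- mould_nest (a point): Centre of the nest floor on which the cassette rests: 5 mm towards the hinge from the mould's origin, 31 mm above the bench, 41.5 mm from the hinge pin along x.
- mould_hinge (a point): Middle of the hinge pin, 36 mm above the bench and 46.5 mm behind the mould's origin. The pin lies along the mould's y axis.
- mould_lid (a joint): Opening angle of the lid, rad: 0 closed (level), 1.57 upright, 1.95 leaning back on its stops. The lid (84 x 120 x 20 mm, 0.4 kg, centre of mass about 50 mm from the pin) turns freely with slight damping: let go below about 1.35 it falls shut, beyond about 1.4 it sinks on to its stops by itself. Its underside is hollowed over the block.
- lid_bar (a point): Middle of the cross bar of the lid's wire handle, a U of 8 mm round bar lying along the mould's y: 66 mm clear between its legs (the cross bar is straight for 62 mm), 30 mm clear between bar and lid edge. Lid shut: at mould x = -76 mm, 46 mm above the bench, free underneath, so fingers can go under or pinch it from above. It is 122.5 mm from the pin along the lid, 10 mm above the lid's underside.
- wax_block: The cast block in the mould: a slotted cassette 28 (its x) x 40 (its y) x 6 mm carrying a smaller wax block, 13 mm high in all, about 20 g. Origin at the centre of the underside, z up (wax side). In the nest, 5 mm deep, its 40 mm length lies along the mould's x; hold it across its 28 mm width by the cassette's sides.
- block_tray: Open steel tray fixed to the bench, 130 (its x) x 140 mm (y) with a flat rim out to 146 x 156 mm; walls 3 mm thick, rim top 19 mm above the bench. Origin under its centre on the bench; x points roughly away from the robot. Its near part (x from -62 to +10 mm) is free; two finished blocks lie side by side in its far part.
- tray_floor (a point): Centre of the tray's inner floor, 3 mm above the bench.
- done_block_1: Finished block of the same kind and size in the far left of the tray (about x = +38 mm, y = +32 mm); origin at the centre of its underside.
- done_block_2: Finished block of the same kind and size in the far right of the tray (about x = +38 mm, y = -32 mm); origin at the centre of its underside.

How it is judged:
By the outcome, as a careful person would: the job done as asked, in the order asked, and still so for the second after the job is handed in, with the robot touching nothing.
It also fails if it takes over 64 s, if anything falls off the work surface, if the arm or the gripper's body presses on something with over 40 N, if the wrist force passes 120 N, or if a joint passes its speed limit or range.

ROBOT

A 6-joint arm with a two-finger parallel gripper is mounted at the origin on a cart in front of the work surface, level with it; the furniture and walls round the work are solid. World frame = base frame: x ahead of the robot, y to its left, z up, the work surface at z = 0. Lengths are in mm, angles in rad, forces in N, time in s.
With the tool pointing down it reaches from about 350 to 850 mm from the base axis. Payload 8.1 kg.
Tool frame: the origin (TCP) lies on the centre line of the jaws, within the pads' length; the fingertips stand 8 mm ahead of it and the grasp point (between the pads) lies 11 mm behind it; z points along the fingers, y is the line along which they close (so a half turn about z gives the same grasp; the last joint's range is limited). The gripper opens to 85 mm and grips with 20 to 120 N. Pads are 22 mm wide; open, the fingers measure 114 mm over their backs; the gripper's body (76 mm by 85 mm) begins 54 mm behind the grasp point. The pads swing forward as they close: fully open they stand 13 mm farther back than shut.
Start: joints at [-1.35, 0.13, 1.488, -0, 1.523, -0.085], TCP at [180.654, -572.162, 239.292] pointing down, gripper open.
Joint ranges: [-2.96, 2.96], [-0.89, 2.26], [0.02, 2.5], [-1.34, 4.48], [0, 2.73], [-2.66, 2.66]. Speed limits (rad/s): [2.39, 2.39, 2.79, 3.14, 3.14, 3.14].

INTERFACE

Orientations are given as a rotation vector (axis times angle).
In Python, from workcell import robot gives the robot as it stands. Calls block until the motion is done:
- robot.move_ptp(position, orientation): joint-space move of the TCP to a pose.
- robot.movel(position, vel=150, orientation=None): straight line of the TCP; orientation=None keeps the orientation; vel is the mean speed in mm/s.
- robot.movej(angles): joint-space move.
- robot.command_gripper(opening): finger opening in mm; the grip force is fixed at half the most; returns when the fingers have stopped.
- robot.sleep(seconds).
- robot.ik(position, orientation): joint angles nearest the present ones, or None.
- robot.sense(): the state.
- robot.snapshot(name): name is "scene" or "side" or "wrist"; returns the picture (420x560x3 uint8, blue, green, red); there is no depth.
- robot.camera_model(name): a dict with "fov_y" (degrees; the focal length in pixels is half the picture's height over the tangent of half this angle, whatever the lens; pixels are square), "cx", "cy" (the principal point, pixels), "k1" (the pictures are not rectified: a ray, as slopes to the right and down, at radius r is drawn at 1 + k1 r^2 times it, then the intrinsics apply), "world_from_camera" (4x4, takes a point from camera to world coordinates). Camera axes: x right, y up, looking along -z (the intrinsics and any distortion apply to the point x, -y, -z); pixel columns grow to the right and rows downward; lengths in mm; the calibration is good to about 2 mm. A picture is of the moment at which its call begins: read the wrist's pose just before it. camera_model takes no time and is no camera call; for the wrist camera it gives the pose at the moment of the call.
A pose or a line that the arm cannot do raises robot.MotionError and nothing moves.
- robot.finish_job(): hands the job in; it is judged then, once.
The state is a dict: "clock": time; "joints": joint angles; "qvel": joint speeds; "effort": joint torques, N m; "tcp_pos": TCP position; "tcp_rot": TCP orientation; "ft_force": force on the tool from outside, world axes, zero at the start; "wrist_torque": the same for the moment, N m; "grip_width": finger opening in mm; "gripper_force": force on a finger pad.
Only numpy, scipy, OpenCV 4.12 (cv2) and the standard library are available. Lean on these libraries where they do the work, as an engineer would, in place of code of your own. Each camera call takes 0.05 s, during which the arm holds its last target. There are 200 camera calls.

## Working session

There is one attempt and no reset: what is moved stays moved. The work goes in short steps, each a Python script; the robot and the scene stay as the last script left them, time stands still between calls to the robot, and variables do not carry over. Pictures are saved under pics/ and viewed, at most 14 in all, crops included, and the job is handed in when it is done.

```bash
mkdir -p pics; ls; cat > h.py <<'E'
import numpy as np, cv2
from scipy.spatial.transform import Rotation as R
from workcell import robot
def project(m,P):
    T=np.linalg.inv(m["world_from_camera"]); p=T[:3,:3]@np.asarray(P,float)+T[:3,3]
    s=np.array([p[0],-p[1]])/-p[2]; s=s*(1+m["k1"]*(s@s)); f=210/np.tan(np.radians(m["fov_y"])/2)
    return np.array([m["cx"],m["cy"]])+f*s
def onplane(m,px,z):
    f=210/np.tan(np.radians(m["fov_y"])/2); d=(np.asarray(px,float)-[m["cx"],m["cy"]])/f; s=d.copy()
    for _ in range(20): s=d/(1+m["k1"]*(s@s))
    T=np.asarray(m["world_from_camera"]); r=T[:3,:3]@[s[0],-s[1],-1]; o=T[:3,3]
    return o+r*(z-o[2])/r[2]
E
python3 - <<'E'
from h import *
for n in("scene","side"):
    im=robot.snapshot(n); m=robot.camera_model(n)
    print(n,{k:np.round(v,3).tolist() for k,v in m.items()})
    cv2.imwrite(f"pics/{n}0.png",im)
a=np.hstack([cv2.imread("pics/scene0.png"),cv2.imread("pics/side0.png")])
s=robot.sense(); print(s["tcp_rot"],s["clock"])
E
```

```text
pics
scene {'fov_y': 45.009, 'cx': 276.834, 'cy': 212.605, 'k1': -0.036, 'world_from_camera': [[-0.674, 0.542, -0.502, 154.292], [-0.739, -0.492, 0.46, 340.185], [0.002, 0.681, 0.732, 667.516], [0.0, 0.0, 0.0, 1.0]]}
side {'fov_y': 52.508, 'cx': 279.704, 'cy': 207.202, 'k1': -0.059, 'world_from_camera': [[0.995, 0.06, -0.079, 485.963], [-0.1, 0.611, -0.785, -717.685], [0.001, 0.789, 0.614, 600.285], [0.0, 0.0, 0.0, 1.0]]}
[-3.10333430e+00 -4.78239919e-01  2.13689023e-04] 0.1
```

View pics/scene0.png

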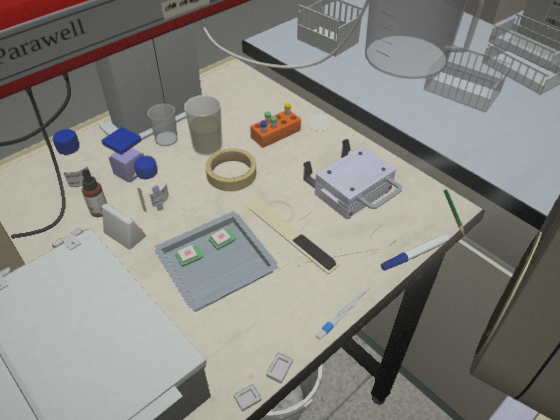

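The scene shows the mould at about (355,182), with its handle towards (385,195) and two black stops behind it. The tray is at (216,260), with the finished blocks at (188,255) and (221,238).

```bash
python3 - <<'E'
from h import *
m=robot.camera_model("scene")
for p,z in [((355,148),56),((397,177),56),((348,208),56),((315,180),56),((385,198),46),((157,243),19),((237,212),19),((275,264),19),((196,307),19)]: print(p,onplane(m,p,z).round())
im=cv2.imread("pics/side0.png"); cv2.imwrite("pics/side0b.png",cv2.resize(im,(800,600)))
E
```

```text
(355, 148) [ 598. -264.   56.]
(397, 177) [ 495. -259.   56.]
(348, 208) [ 502. -139.   56.]
(315, 180) [ 587. -146.   56.]
(385, 198) [ 481. -212.   46.]
(157, 243) [682. 126.  19.]
(237, 212) [647. -17.  19.]
(275, 264) [518.  10.  19.]
(196, 307) [538. 151.  19.]
```

View pics/side0.png

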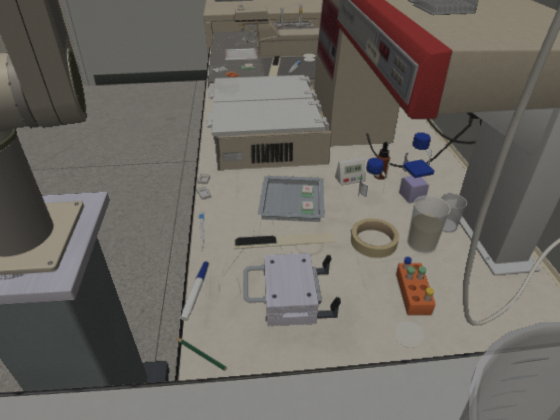

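The side view confirms the layout. The mould handle points at the robot at (255,285) and the tray is at (292,198). Next is a wrist view above the mould.

```bash
cat >> h.py <<'E'
def rot(a,phi=90,across=True,flip=1):
    """tool z points along heading a, phi deg below level; across: jaws close in that vertical plane, else sideways"""
    p=np.radians(phi); d=np.array([np.cos(a),np.sin(a),0]); k=np.array([0,0,1.])
    z=np.cos(p)*d-np.sin(p)*k; u=np.sin(p)*d+np.cos(p)*k
    y=flip*(u if across else np.cross(z,u)); return R.from_matrix(np.c_[np.cross(y,z),y,z]).as_rotvec()
E
python3 - <<'E'
from h import *
for fl in(1,-1):
  for ac in(True,False):
    print(fl,ac,[np.round(q,2).tolist() if (q:=robot.ik(p,rot(-.08,ph,ac,fl))) is not None else None for p,ph in [((430,-200,350),90),((470,-200,60),30),((470,-200,60),50),((650,-210,150),90),((550,-200,60),90),((560,70,20),90)]])
robot.move_ptp((420,-200,350),rot(-.08,90,False,1) if robot.ik((420,-200,350),rot(-.08,90,False,1)) is not None else rot(-.08,90,False,-1))
m=robot.camera_model("wrist"); im=robot.snapshot("wrist"); cv2.imwrite("pics/w1.png",im)
np.save("w1.npy",m["world_from_camera"]); print(m, robot.sense()["clock"],robot.sense()["joints"])
E
```

```text
1 True [[-0.54, -0.23, 1.64, -0.0, 1.73, -0.46], None, None, [-0.39, 0.4, 1.33, -0.0, 1.41, -0.31], [-0.44, 0.25, 1.7, -0.0, 1.2, -0.36], [0.03, 0.25, 1.77, -0.0, 1.12, 0.11]]
1 False [[-0.54, -0.23, 1.64, -0.0, 1.73, 1.11], None, None, [-0.39, 0.4, 1.33, -0.0, 1.41, 1.26], [-0.44, 0.25, 1.7, -0.0, 1.2, 1.21], [0.03, 0.25, 1.77, -0.0, 1.12, 1.68]]
-1 True [None, None, None, None, None, None]
-1 False [[-0.54, -0.23, 1.64, 0.0, 1.73, -2.03], None, None, [-0.39, 0.4, 1.33, 0.0, 1.41, -1.88], [-0.44, 0.25, 1.7, 0.0, 1.2, -1.93], [0.03, 0.25, 1.77, -0.0, 1.12, -1.46]]
{'fov_y': 71.17841063260576, 'cx': 274.7545604683481, 'cy': 208.6626179210768, 'k1': -0.021895492580189697, 'world_from_camera': array([[-8.11441516e-02,  9.46854399e-01,  3.11259336e-01,
         4.99274449e+02],
       [-9.96701716e-01, -7.74453158e-02, -2.42469104e-02,
        -2.06406521e+02],
       [ 1.14728383e-03, -3.12200210e-01,  9.50015638e-01,
         4.84991490e+02],
       [ 0.00000000e+00,  0.00000000e+00,  0.00000000e+00,
         1.00000000e+00]])} 1.8167 [-5.56096631e-01 -2.55528192e-01  1.65945423e+00 -2.36062660e-04
  1.73835992e+00  1.09556478e+00]
```

View pics/w1.png

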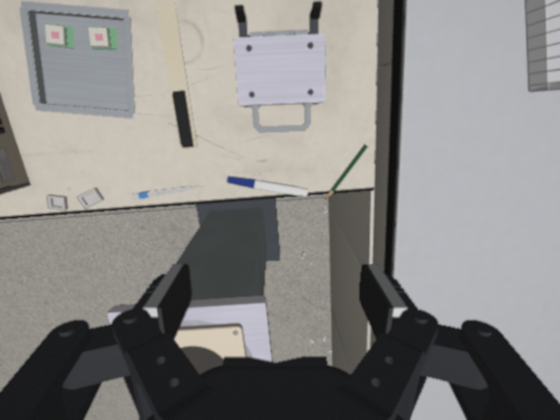

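The wrist view shows the lid at (235-326, 33-106), the bar at about (282,129) and the tray at (24-133, 4-116). I'll enlarge this.

```bash
python3 - <<'E'
import cv2,numpy as np
im=cv2.imread("pics/w1.png"); a=cv2.resize(im[0:140,210:350],(560,560),interpolation=cv2.INTER_CUBIC)
b=cv2.resize(im[0:140,10:70+80],(560,560),interpolation=cv2.INTER_CUBIC)
cv2.imwrite("pics/w1c.png",cv2.resize(np.hstack([a]),(600,600)))
cv2.imwrite("pics/w1t.png",cv2.resize(b,(600,600)))
E
```

```text
(no output)
```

View pics/w1c.png

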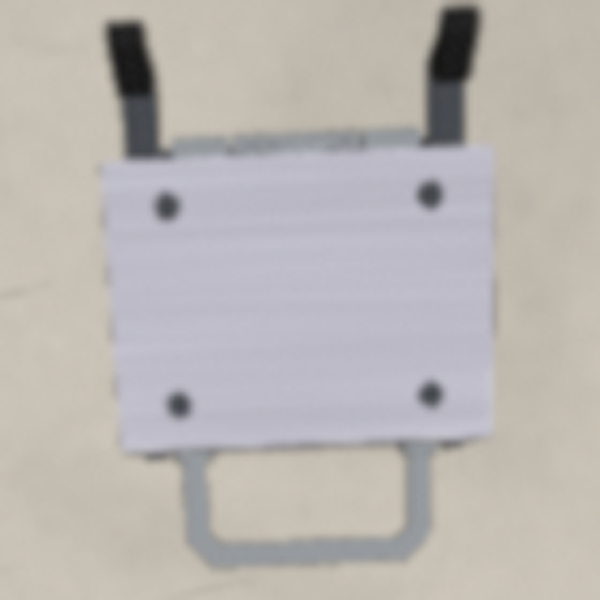

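View pics/w1t.png

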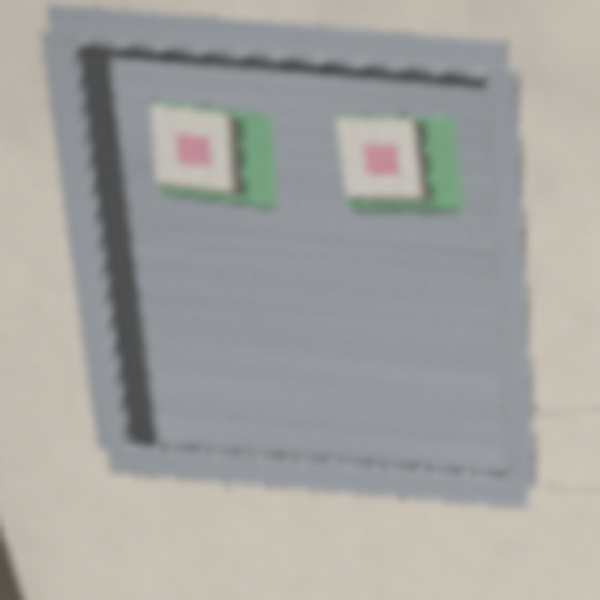

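```bash
python3 - <<'E'
from h import *
from scipy.optimize import least_squares
m=robot.camera_model("wrist"); s=140/600
def fit(P,uv,g):
    def f(q):
        c,n=np.cos(q[2]),np.sin(q[2])
        return np.concatenate([project(m,[q[0]+c*p[0]-n*p[1],q[1]+n*p[0]+c*p[1],p[2]])-w for p,w in zip(P,uv)])
    r=least_squares(f,g,x_scale=[1,1,.01]); print(r.x.round(3),r.fun.round(1).tolist()); return r.x
a=lambda L,ox:[np.array([ox+(u+.5)*s-.5,(v+.5)*s-.5]) for u,v in L]
M=fit([(46.5-4.5,60,56),(42,-60,56),(-42,-60,56),(-42,60,56),(-76,0,50)],a([(103,162),(493,148),(493,433),(123,450),(310,551)],210),(545,-202,-.05))
T=fit([(73,78,19),(73,-78,19),(-73,-78,19),(-73,78,19)],a([(46,9),(518,43),(530,505),(108,474)],10),(597,67,-.18))
np.savez("fit.npz",M=M,T=T)
E
```

```text
[ 5.52427e+02 -2.18770e+02 -4.20000e-02] [-0.6, -0.3, 0.8, -1.0, 0.2, 0.9, -0.4, 0.5, 0.0, 0.3]
[ 5.93122e+02  7.00430e+01 -1.71000e-01] [-1.5, -1.0, 0.0, 0.0, 2.3, 1.4, -0.8, 0.1]
```

```bash
cat >> h.py <<'E'
import os
if os.path.exists("fit.npz"): M=np.load("fit.npz")["M"]; TR=np.load("fit.npz")["T"]
def mw(p,F=None):
    F=M if F is None else F; c,n=np.cos(F[2]),np.sin(F[2]); return np.array([F[0]+c*p[0]-n*p[1],F[1]+n*p[0]+c*p[1],p[2]])
def barpose(th,phi,ahead=8,flip=1):
    b=mw([46.5-122.5*np.cos(th)+10*np.sin(th),0,36+122.5*np.sin(th)+10*np.cos(th)]); r=rot(M[2],phi,True,flip)
    return b+ahead*R.from_rotvec(r).as_matrix()[:,2],r
E
python3 - <<'E'
from h import *
ok=lambda p:None if (q:=robot.ik(*p)) is None else np.round(q,2).tolist()
for fl in(1,-1):
  for phi in(30,40,50,60,70,80,90): print(fl,phi,ok(barpose(0,phi,8,fl)),ok(barpose(0,phi,-70,fl)))
print([ok(barpose(t,90)) is not None for t in np.linspace(0,1.95,9)],[ok(barpose(t,110)) is not None for t in np.linspace(0,1.95,9)])
E
```

```text
1 30 None None
1 40 None None
1 50 [-0.84, -0.28, 2.45, 0.87, 0.65, -1.43] None
1 60 [-0.74, -0.23, 2.33, 0.52, 0.7, -1.04] [-0.82, -0.5, 2.38, 0.45, 0.93, -0.99]
1 70 [-0.66, -0.14, 2.19, 0.27, 0.82, -0.77] [-0.7, -0.34, 2.21, 0.25, 1.01, -0.76]
1 80 [-0.58, -0.02, 2.04, 0.11, 0.97, -0.6] [-0.6, -0.17, 2.02, 0.1, 1.14, -0.59]
1 90 [-0.52, 0.12, 1.89, -0.0, 1.13, -0.48] [-0.52, 0.02, 1.84, -0.0, 1.29, -0.48]
-1 30 None None
-1 40 None None
-1 50 [-0.84, -0.28, 2.45, 0.87, 0.65, 1.71] None
-1 60 [-0.74, -0.23, 2.33, 0.52, 0.7, 2.1] [-0.82, -0.5, 2.38, 0.45, 0.93, 2.15]
-1 70 [-0.66, -0.14, 2.19, 0.27, 0.82, 2.37] [-0.7, -0.34, 2.21, 0.25, 1.01, 2.38]
-1 80 [-0.58, -0.02, 2.04, 0.11, 0.97, 2.55] [-0.6, -0.17, 2.02, 0.1, 1.14, 2.55]
-1 90 None None
[True, True, True, True, True, True, True, True, True] [True, True, True, True, True, True, True, True, True]
```

```bash
python3 - <<'E'
from h import *
def st(t): s=robot.sense(); print(t,round(s["clock"],2),s["tcp_pos"].round(1) if hasattr(s["tcp_pos"],"round") else s["tcp_pos"],np.round(s["ft_force"],1),round(s["grip_width"],1),round(s["gripper_force"],1))
robot.command_gripper(18); st("g")
robot.move_ptp(*barpose(0,65,-70)); st("pre")
p,r=barpose(0,65,-8); robot.movel(p,120,r); st("near")
m=robot.camera_model("wrist"); cv2.imwrite("pics/w2.png",robot.snapshot("wrist"))
print("bar px",project(m,mw([-76,0,50])).round(), project(m,mw([-76,33,46])).round(),project(m,mw([-76,-33,46])).round())
E
```

```text
g 2.47 [ 420. -200.  350.] [-0.4 -0.4 -0.8] 18.2 0.0
pre 4.17 [ 447.3 -214.6  110.1] [ 0.1 -0.1 -0.7] 17.9 0.0
near 4.84 [ 473.3 -215.5   53.6] [ 0.7 -0.2 -0.9] 18.1 0.0
bar px [277. 269.] [274. 209.] [274. 316.]
```

View pics/w2.png

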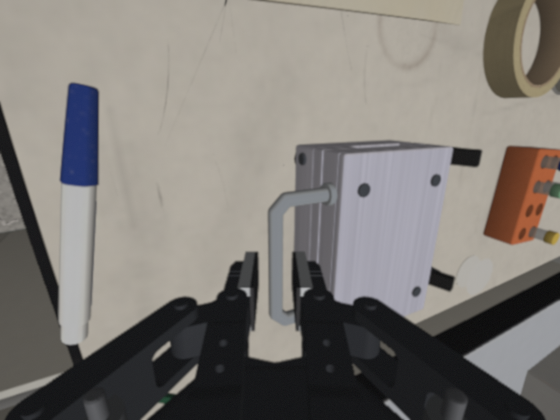

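The bar at px (277, 200-322) is centred between the two fingertips, and the projection agrees. I'll close loosely round it and swing the lid.

```bash
cat > swing.py <<'E'
from h import *
def st(t): s=robot.sense(); print(t,round(s["clock"],2),np.round(s["tcp_pos"],1),np.round(s["ft_force"],1),round(s["grip_width"],1),round(s["gripper_force"],1)); return np.linalg.norm(s["ft_force"])
p,r=barpose(0,65,8); robot.movel(p,80,r); st("in")
robot.command_gripper(12.5); st("cage")
for t in np.linspace(0,1.9,14)[1:]:
    p,r=barpose(t,65+27*t/1.9,8); robot.movel(p,70,r)
    if st(round(t,2))>35: print("STOP"); break
cv2.imwrite("pics/s2.png",robot.snapshot("side"))
E
python3 swing.py
```

```text
in 5.24 [ 479.7 -215.6   38.9] [-0.5 -0.2  0.7] 18.2 0.0
cage 5.47 [ 480.1 -215.9   39.3] [-0.   0.8 -0.4] 12.5 0.0
0.15 5.88 [ 480.4 -214.6   54.8] [-8.   0.6 -0.5] 12.7 4.0
0.29 6.28 [ 483.9 -214.5   70.9] [-17.9   1.2   2.7] 12.7 7.7
0.44 6.68 [ 489.6 -214.7   86.3] [-30.2   2.6  10.8] 12.6 13.1
0.58 7.08 [ 504.5 -217.   104.6] [-3.2 -0.6  1.2] 12.6 1.4
0.73 7.48 [ 516.7 -217.2  117.5] [-1.9 -1.   0.1] 12.6 0.5
0.88 7.88 [ 529.9 -217.7  128.4] [-0.  -0.5  0.5] 12.3 0.5
1.02 8.28 [ 544.9 -218.4  137.5] [-1.  -0.5 -0.4] 12.7 0.3
1.17 8.68 [ 561.1 -219.   144.3] [ 0.2 -0.1 -0.5] 12.6 0.1
1.32 9.08 [ 578.2 -219.7  148.7] [-0.6  0.4 -0.4] 12.9 0.0
1.46 9.48 [ 595.8 -220.5  150.6] [-0.6 -0.4  0.5] 12.3 0.1
1.61 9.88 [ 613.4 -221.3  149.8] [1.  0.5 0.2] 12.2 0.3
1.75 10.28 [ 630.8 -222.   146.5] [0.3 0.2 0. ] 12.6 0.4
1.9 10.68 [ 647.3 -222.8  140.6] [1.6 0.  1.4] 12.3 0.5
```

View pics/s2.png

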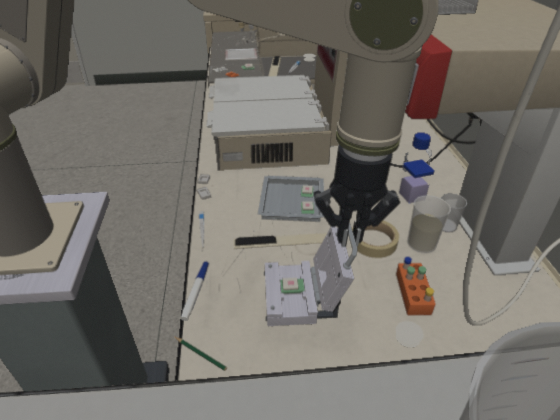

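The side view shows the lid upright and leaning back with the bar still between the fingers, and the block is visible in the nest at (292,285). I'll ease it onto the stops, back off upwards, and look at the nest.

```bash
python3 - <<'E'
from h import *
def st(t): s=robot.sense(); print(t,round(s["clock"],2),np.round(s["tcp_pos"],1),np.round(s["ft_force"],1),round(s["grip_width"],1),round(s["gripper_force"],1))
p,r=barpose(1.95,92,8); robot.movel(p,30,r); st("1.95")
robot.command_gripper(16); st("open")
robot.movel(p+[0,0,100],120); st("up")
robot.move_ptp((490,-216,250),rot(M[2],90,False,1))
robot.command_gripper(46); st("view")
m=robot.camera_model("wrist"); im=robot.snapshot("wrist")
print(project(m,mw([5,0,31])),project(m,mw([5+20,14,37])),project(m,mw([5-20,-14,37])),project(m,mw([46.5+54.6,0,146])))
np.save("w3.npy",m["world_from_camera"]); cv2.imwrite("pics/w3.png",cv2.resize(im,(800,600),interpolation=cv2.INTER_CUBIC))
E
```

```text
1.95 11.09 [ 653.  -223.1  137.9] [-0.3 -0.4 -0.3] 12.5 0.0
open 11.31 [ 653.2 -223.1  138.2] [ 0.3  0.6 -0.3] 15.8 0.0
up 12.29 [ 652.7 -222.8  236.8] [ 0.5  0.3 -0.8] 15.7 0.0
view 14.0 [ 490.1 -216.   249.9] [ 0.1 -0.2 -0.1] 46.0 0.0
[275.06941808 123.65801817] [262.60790169 105.3965057 ] [287.11466722 141.66974579] [275.39624887 -13.37822066]
```

View pics/w3.png

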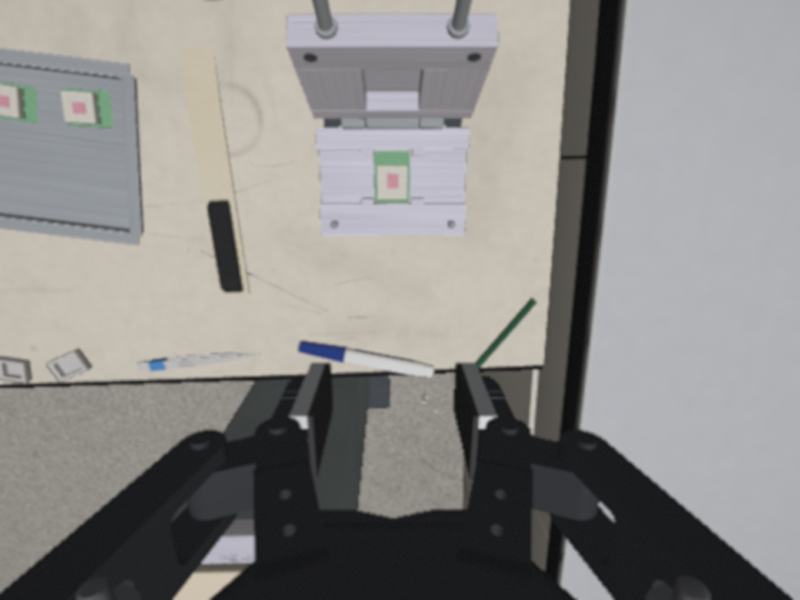

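The cassette corners at (374,151) to (411,203) match the prediction to within 1 px. The lid is leaning back with the handle away from the robot. Now a check of fingertip depth at this opening.

```bash
python3 - <<'E'
from h import *
m=robot.camera_model("wrist"); s=robot.sense(); Rm=R.from_rotvec(s["tcp_rot"]).as_matrix()
for a in(-4,0,4,8):
  print(a,[(project(m,s["tcp_pos"]+Rm@[x,y,a])/.7).round(0).tolist() for y in(-23,23) for x in(-11,11)])
E
```

```text
-4 [[331.0, 422.0], [328.0, 368.0], [457.0, 421.0], [460.0, 368.0]]
0 [[332.0, 415.0], [330.0, 362.0], [455.0, 415.0], [458.0, 362.0]]
4 [[334.0, 409.0], [331.0, 357.0], [454.0, 409.0], [456.0, 357.0]]
8 [[335.0, 404.0], [333.0, 353.0], [452.0, 403.0], [455.0, 353.0]]
```

At 46 mm opening the tips sit about level with the TCP, so at 28 mm they should be about 3-4 mm ahead. I'll grasp with the TCP at z=35.5.

```bash
python3 - <<'E'
from h import *
def st(t): s=robot.sense(); print(t,round(s["clock"],2),np.round(s["tcp_pos"],1),np.round(s["ft_force"],1),round(s["grip_width"],1),round(s["gripper_force"],1)); return s
g=mw([5,0,35.5]); r=rot(M[2],90,False,1)
robot.move_ptp(g+[0,0,75],r); robot.movel(g+[0,0,6],120); st("near")
robot.movel(g,20); st("down")
robot.command_gripper(24); s=st("grip")
robot.movel(g+[0,0,8],25); st("lift8")
robot.movel(g+[0,0,105],130); st("up")
m=robot.camera_model("wrist"); cv2.imwrite("pics/w4.png",cv2.resize(robot.snapshot("wrist"),(800,600),interpolation=cv2.INTER_CUBIC))
E
```

```text
near 15.44 [ 558.1 -219.4   42.7] [ 0.2 -0.3 -0.1] 45.8 0.0
down 15.89 [ 557.4 -218.9   35.4] [ 0.4 -1.5  0.1] 46.1 0.0
grip 16.2 [ 557.8 -219.2   35.9] [-0.2 -0.1  2.2] 26.2 59.3
lift8 16.67 [ 557.5 -219.1   43.7] [0.6 0.2 0.2] 26.1 59.0
up 17.57 [ 556.8 -218.7  139.4] [-0.2  1.2 -0.5] 26.1 59.0
```

View pics/w4.png

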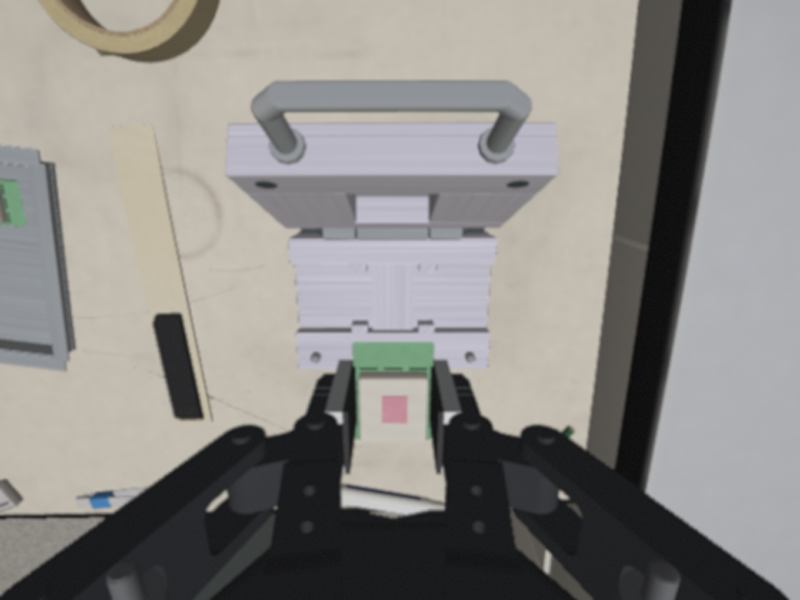

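The block at (393,395) is held squarely and the nest is empty. Now to the tray.

```bash
python3 - <<'E'
from h import *
def st(t): s=robot.sense(); print(t,round(s["clock"],2),np.round(s["tcp_pos"],1),np.round(s["ft_force"],1),round(s["grip_width"],1),round(s["gripper_force"],1)); return s
r=rot(TR[2],90,False,1); g=mw([-26,0,7.5],TR)
robot.move_ptp(g+[0,0,90],r); robot.movel(g+[0,0,6],100); robot.sleep(.2)
f0=st("near")["ft_force"][2]; h=6
while h>-3:
    h-=.5; robot.movel(g+[0,0,h],10); robot.sleep(.05); f=st(h)["ft_force"][2]
    if abs(f-f0)>4: break
cv2.imwrite("pics/s5.png",robot.snapshot("side"))
E
```

```text
near 19.95 [568.2  74.5  14.4] [ 0.4  0.1 -0.5] 26.4 59.0
5.5 20.25 [567.5  74.5  13.1] [ 0.4 -0.5 -0.6] 26.4 59.0
5.0 20.55 [567.4  74.5  12.4] [-0.1  0.5 -0. ] 26.3 59.0
4.5 20.85 [567.5  74.5  12. ] [-0.   1.2 -0.4] 26.3 59.0
4.0 21.15 [567.5  74.5  11.5] [-0.7 -0.6  1.4] 26.7 59.0
3.5 21.45 [567.6  74.5  11.1] [1.1 0.3 0.2] 26.5 59.4
3.0 21.75 [567.7  74.5  11.1] [-3.4 -0.   5.2] 26.3 62.1
```

```bash
python3 - <<'E'
from h import *
m=robot.camera_model("wrist"); s=robot.sense(); Rm=R.from_rotvec(s["tcp_rot"]).as_matrix()
cv2.imwrite("pics/w6.png",cv2.resize(robot.snapshot("wrist")[200:380,180:380],(800,720)[:2],interpolation=cv2.INTER_CUBIC)[:600])
for a in(-4,-1,2,5,8):
  print(a,[(project(m,s["tcp_pos"]+Rm@[x,y,a])/.7).round(0).tolist() for x in(-20,20) for y in(-14,14)])
E
```

```text
-4 [[356.0, 442.0], [431.0, 442.0], [353.0, 344.0], [435.0, 344.0]]
-1 [[357.0, 437.0], [431.0, 437.0], [354.0, 340.0], [434.0, 340.0]]
2 [[357.0, 432.0], [430.0, 432.0], [354.0, 337.0], [433.0, 337.0]]
5 [[358.0, 428.0], [429.0, 428.0], [355.0, 334.0], [432.0, 334.0]]
8 [[359.0, 423.0], [429.0, 423.0], [356.0, 331.0], [432.0, 330.0]]
```

View pics/w6.png

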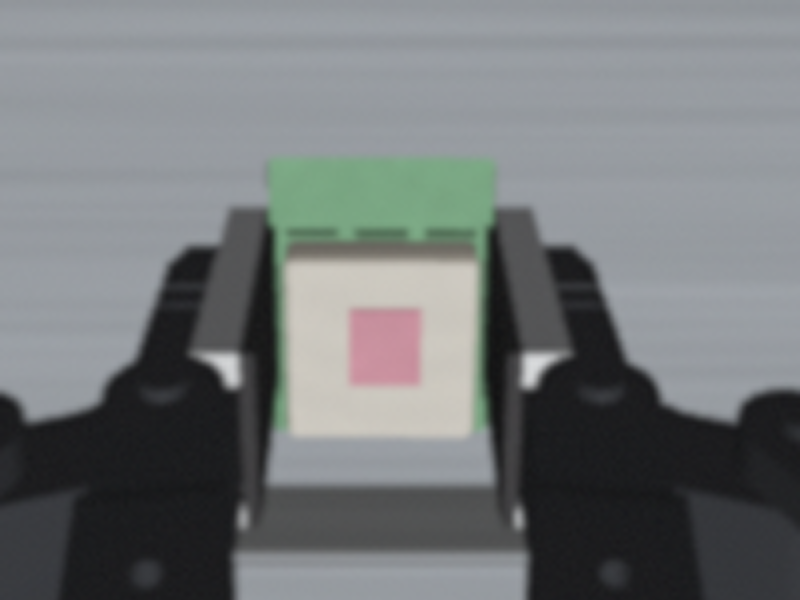

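The cassette is level in the jaws and its top is about 2 mm behind the TCP. Contact came about 3 mm early, so I'll re-check the force before going further.

```bash
python3 - <<'E'
from h import *
def st(t): s=robot.sense(); print(t,round(s["clock"],2),np.round(s["tcp_pos"],2),np.round(s["ft_force"],1),np.round(s["wrist_torque"],2),round(s["grip_width"],1),round(s["gripper_force"],1)); return s
r=rot(TR[2],90,False,1); g=mw([-26,0,7.5],TR)
robot.sleep(.2); st("rest")
for h in(2.5,2.,1.5):
    robot.movel(g+[0,0,h],10); robot.sleep(.15); s=st(h)
    if np.linalg.norm(s["ft_force"])>20: break
m=robot.camera_model("side"); im=robot.snapshot("side"); p=project(m,g).astype(int); print(p)
c=im[p[1]-70:p[1]+50,p[0]-80:p[0]+80]; cv2.imwrite("pics/s6.png",cv2.resize(c,(800,600),interpolation=cv2.INTER_CUBIC))
E
```

```text
rest 22.05 [567.63  74.5   11.03] [-3.1 -0.4  5.3] [-0.03  0.45 -0.01] 26.5 62.1
2.5 22.45 [567.65  74.48  11.02] [-5.1 -0.5 10.2] [-0.05  0.85  0.01] 26.3 64.7
2.0 22.85 [567.66  74.49  10.98] [-7.4 -1.1 15.1] [-0.11  1.3   0.03] 26.5 67.3
1.5 23.25 [567.69  74.48  10.97] [-10.1  -1.3  19.4] [-0.13  1.71 -0.01] 26.6 69.9
[280 198]
```

View pics/s6.png

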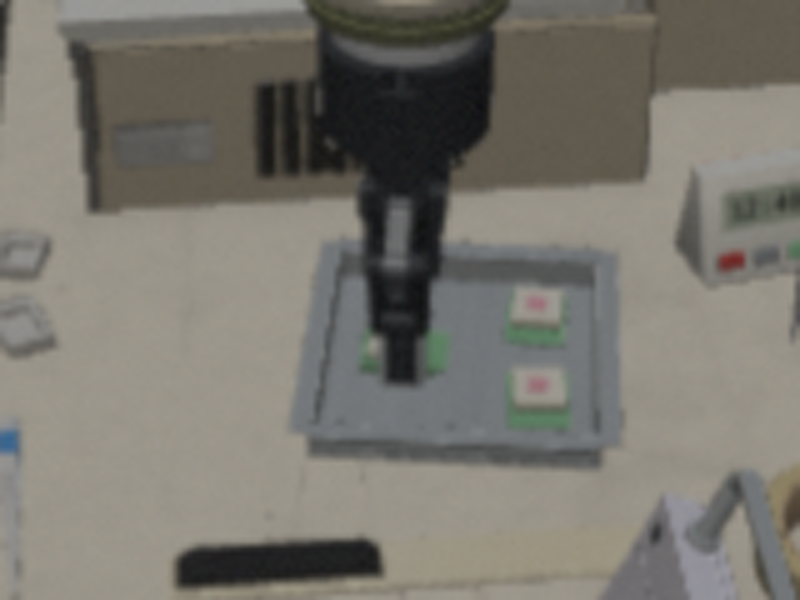

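The contact is rigid at TCP z=11.0, which puts the tips (8 mm ahead) on the tray floor at z=3. The block is therefore held about 3 mm above the floor, and releasing it would drop it. I'll put it back in the nest and re-grip it higher.

```bash
python3 - <<'E'
from h import *
def st(t): s=robot.sense(); print(t,round(s["clock"],2),np.round(s["tcp_pos"],1),np.round(s["ft_force"],1),round(s["grip_width"],1),round(s["gripper_force"],1)); return s
t=mw([-26,0,97.5],TR); robot.movel(t,150)
g=mw([5,0,35.5]); r=rot(M[2],90,False,1)
robot.move_ptp(g+[0,0,70],r); robot.movel(g+[0,0,8],120); robot.sleep(.1); st("near")
for h in(6,5,4,3,2,1,.5,0):
    robot.movel(g+[0,0,h],15); s=st(h)
    if np.linalg.norm(s["ft_force"])>8: print("contact"); break
cv2.imwrite("pics/w7.png",robot.snapshot("wrist"))
E
```

```text
near 25.93 [ 558.2 -219.2   44.6] [-0.2  0.8 -0.2] 26.4 59.1
6 26.22 [ 557.5 -219.1   41.7] [ 0.3 -0.2 -0.9] 26.2 59.1
5 26.47 [ 557.3 -219.    40.4] [-0.   0.5  0. ] 26.1 59.1
4 26.72 [ 557.3 -218.9   39.4] [ 0.5 -0.8 -0.7] 26.5 59.1
3 26.97 [ 557.3 -218.9   38.4] [ 0.8  0.2 -0.5] 26.4 59.1
2 27.22 [ 557.4 -218.9   37.4] [-0.2 -0.7 -0.1] 26.7 59.1
1 27.47 [ 557.3 -218.9   36.4] [-0.3  0.   0.5] 26.7 59.1
0.5 27.72 [ 557.4 -219.    36. ] [-0.3 -0.3 -0.2] 26.1 59.1
0 27.97 [ 557.5 -219.    35.9] [-2.9  1.   5.9] 26.3 59.6
```

It seated at TCP 35.9 with no slip, which confirms the tips hang 3 mm below the block. I'll re-grip with the tips just above its underside.

```bash
python3 - <<'E'
from h import *
def st(t): s=robot.sense(); print(t,round(s["clock"],2),np.round(s["tcp_pos"],1),np.round(s["ft_force"],1),round(s["grip_width"],1),round(s["gripper_force"],1)); return s
g=mw([5,0,39.7]); robot.command_gripper(40); st("rel"); robot.movel(g,30)
robot.command_gripper(24); s=st("regrip"); zg=s["tcp_pos"][2]; np.save("zg.npy",zg)
if s["grip_width"]<25: raise SystemExit("thin")
robot.movel(g+[0,0,7],25); st("lift"); robot.movel(g+[0,0,80],130); st("up")
r=rot(TR[2],90,False,1); p=mw([-26,0,39.7-28],TR)
robot.move_ptp(p+[0,0,80],r); robot.movel(p+[0,0,4],100); robot.sleep(.2); st("near")
for h in np.arange(3,-1.6,-.5):
    robot.movel(p+[0,0,h],10); robot.sleep(.05); s=st(h)
    if s["ft_force"][2]>3: print("contact"); break
cv2.imwrite("pics/w8.png",cv2.resize(robot.snapshot("wrist")[200:380,180:380],(800,720),interpolation=cv2.INTER_CUBIC)[:600])
E
```

```text
rel 28.3 [ 557.3 -218.9   35.2] [-0.1 -0.   0.7] 40.1 0.0
regrip 28.87 [ 557.8 -219.2   40.2] [-1.2  1.4  3.5] 26.0 59.4
lift 29.3 [ 557.4 -219.    46.8] [ 0.2 -0.5 -0.4] 25.9 59.0
up 30.01 [ 557.  -218.8  119. ] [-0.2  0.5 -0.3] 26.1 59.0
near 32.25 [568.2  74.5  16.6] [-0. -1. -0.] 26.7 59.0
3.0 32.55 [567.5  74.5  14.8] [-0.2  0.3 -0.9] 26.2 59.0
2.5 32.85 [567.5  74.5  14.2] [-1.1 -0.3 -0.1] 26.0 59.0
2.0 33.15 [567.5  74.4  13.7] [ 0.  -1.4  0.7] 25.7 59.0
1.5 33.45 [567.5  74.5  13.2] [ 0.1 -0.  -0.1] 26.5 59.0
1.0 33.75 [567.5  74.5  12.7] [ 0.4 -0.4  0.1] 26.0 59.0
0.5 34.05 [567.5  74.5  12.2] [-0.4  1.2  0.3] 26.1 59.0
0.0 34.35 [567.6  74.5  12.2] [-1.3  0.1  5.6] 25.8 59.6
contact
```

Contact came at TCP 12.2, exactly where the block's underside meets the floor. Release and retreat.

```bash
python3 - <<'E'
from h import *
p=mw([-26,0,12],TR); robot.command_gripper(40); robot.movel(p+[0,0,15],40); robot.movel(p+[0,0,140],150)
robot.move_ptp((480,40,280),rot(TR[2],90,False,1)); robot.sleep(.3); s=robot.sense(); print(s["clock"])
im=robot.snapshot("scene"); cv2.imwrite("pics/fin.png",cv2.resize(im[110:320,140:420],(800,600),interpolation=cv2.INTER_CUBIC))
E
```

```text
37.1917
```

View pics/fin.png

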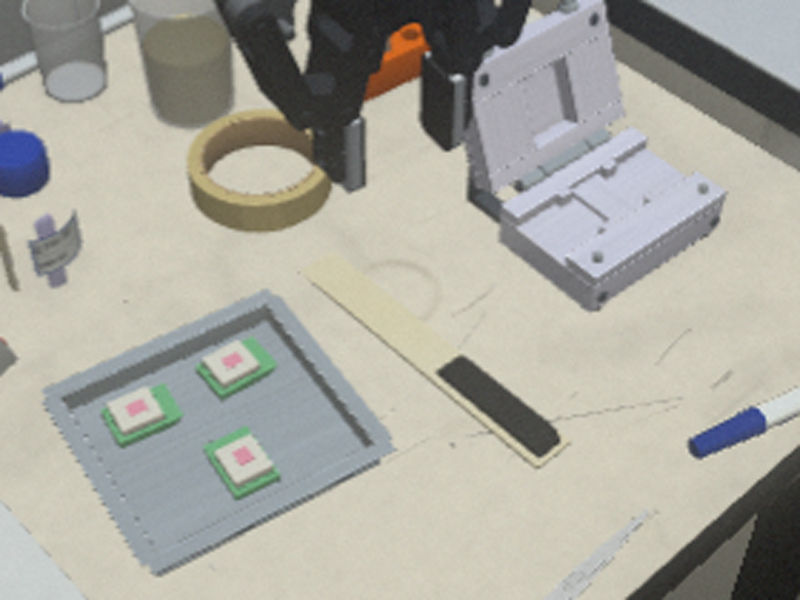

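The block at (242,460) lies flat and wax side up on the free floor. The finished blocks at (140,412) and (235,362) look undisturbed, the lid is open on its stops, and the robot is clear of everything.

```bash
python3 -c "
from workcell import robot
print(robot.finish_job())"
```

```text
the job is handed in; nothing more can be done
None
```

The job is handed in at about 37 s: the lid leans open on its stops, the wax block lies flat and wax side up in the tray's free part, and the finished blocks look undisturbed; on the way I put the block back in the nest once to re-grip it higher.

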